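Lock the tilting serving platform level and load it

ROBOT

A 7-joint arm with a two-finger parallel gripper is mounted at the origin on the work surface. World frame = base frame: x ahead of the robot, y to its left, z up, the work surface at z = 0. Lengths are in m, angles in rad, forces in N, time in s.
With the tool pointing down it reaches from about 0.425 to 0.925 m from the base axis. Payload 6.8 kg.
Tool frame: the origin (TCP) lies midway between the tips of the shut fingers; the grasp point (between the pads) lies 19 mm behind it; z points along the fingers, y is the line along which they close (so a half turn about z gives the same grasp; the last joint's range is limited). The gripper opens to 88 mm and grips with 3 to 60 N. Pads are 20 mm wide; open, the fingers measure 115 mm over their backs; the gripper's body (75 mm by 178 mm) begins 61 mm behind the grasp point.
Start: joints at [1.03, 0.477, 0.022, 1.555, -0.011, 1.109, -0.083], TCP at [0.283, -0.613, 0.223] pointing down, gripper open.
Joint ranges: [-2.96, 2.96], [-0.34, 2.1], [-1.41, 1.46], [0.24, 2.44], [-1.37, 4.51], [0.17, 1.92], [-2.96, 2.96]. Speed limits (rad/s): [2.39, 2.39, 3.14, 3.14, 3.14, 3.14, 3.14].

INTERFACE

Orientations are given as a unit quaternion [x, y, z, w].
In Python, from rig import r gives the robot as it stands.
- The arm moves only by the shell command python3 -m crank 'ROWS'. ROWS is JSON, a list of rows, each an object with "claw": the closure, from 0 (fully open) to 1 (shut); "travel": the shift along the tool's x, y, z in m, a list of three; "yaw": the turn about the tool's z in rad. A call has 1 to 5 rows; each row is the pose to reach, as a shift and turn from the pose commanded when the call began, along the tool's axes at that moment; what a row does not reach only later rows make up. A row lasts 1/12 s, in which the tool goes at most 41.7 mm and 7.16 degrees, less where a joint would pass 70% of its speed; a pose out of reach is approached as far as the arm can. A call with a gripper value outside its range is refused whole. The fingers move at their own pace and stop on an object; the grip force is fixed at half the most. Time passes only in rows, so rows that repeat a pose let the fingers close. It gives the time, the measured TCP pose, the force, the opening and the grip force at its end, in the units of the state.
- r.observe(): the state, without advancing time (a new reading comes with each control period).
- r.read_camera(name): name is "scene" or "top" or "wrist"; returns (picture, depth): 400x640x3 uint8, red, green, blue; 400x640 float32, m along the optical axis (not along the pixel's ray), 0 where there is no reading.
- r.camera_info(name): a dict with "fov_y" (degrees; the focal length in pixels is half the picture's height over the tangent of half this angle, whatever the lens; pixels are square), "cx", "cy" (the principal point, pixels), "R" (3x3) and "t" (3): a world point X has camera coordinates R X + t. Camera axes: x right, y down, z forward; pixel columns grow to the right and rows downward; lengths in m; the calibration is good to about 2 mm. A picture is of the moment at which its call begins: read the wrist's pose just before it. camera_info takes no time and is no camera call; for the wrist camera it gives the pose at the moment of the call.
- r.sign_off(): hands the job in; it is judged then, once.
The state is a dict: "t": time; "joint_pos": joint angles; "qd": joint speeds; "effort": joint torques, N m; "tcp_pos": TCP position; "ee_rot": TCP orientation; "wrist_force": force on the tool from outside, world axes, zero at the start; "torque": the same for the moment, N m; "width": finger opening in m; "grip_force": force on a finger pad.
Only numpy, scipy, OpenCV 4.12 (cv2) and the standard library are available. Lean on these libraries where they do the work, as an engineer would, in place of code of your own. Each camera call takes 0.05 s, during which the arm holds its last target. There are 200 camera calls.

TASK

Gently push the sprung wooden platform down until it lies level, keep it pressed down while you draw it fully home under the orange keeper, and let go so that it stays locked there. Then set the black-lidded jar down upright on the platform's round cork spot. Be gentle with the stand throughout, and leave the green-lidded jar, the sauce bottle and the ramekin where they are.

Things in the scene. Friction and masses are not known exactly. Their poses are not given: they have to be found in the camera images.
- stand: Fixed steel stand, slab 300 x 200 mm on feet set to any height (slab underside 2 to 18 mm above the counter), turned about the vertical; carries all below. Origin in the slab's underside, x from keeper towards hinge, y along the hinge, z up. Slab spans x -170 to 130 mm. Hinge axis at x = 90 mm minus the slide's value, 52 mm above the origin. Pushes on any of it must stay below 30 N.
- platform_tilt (a joint): Tilt of the platform about its hinge, rad: 0 is level on its rigid stop, positive is keeper end up. A spring lifts it to about 0.35 to 0.47. The push needed on the rubber pad grows smoothly to about 7 to 10 N at level; from there the stop is rigid. Unlocked, it springs up when let go.
- platform_slide (a joint): Slide of hinge and platform along the stand's -x, m: starts at 0 to 0.010; 0.040 is fully home on a rigid end stop; drags with about 3 N. At about 0.018 the tongue meets the keeper and passes under only with the platform pressed fully level (within 0.010 rad), else it jams. Locked and let go, the platform rises about 0.015 rad to bear on the keeper and stays.
- press_pad (a point): Centre of the top of the black rubber pad (40 mm along x, 100 mm across) near the keeper end of the platform, 129 mm from the hinge axis. Just beyond it, its face 21 mm from this point, a black rib 10 mm wide, 10 mm high, 120 mm long crosses the platform: fingertips on the pad can push on it to draw the platform home. Axes turn with the platform: x to the hinge, z out of its top.
- cork_spot (a point): Centre of the round cork spot, 80 mm across, on the platform's top, 55 mm from the hinge axis; the jar belongs here. Axes as press_pad. The platform is wood, 165 x 150 x 12 mm; when level its top is 58 mm above the stand's origin. A steel tongue 60 mm wide, 5 mm thick sticks out 30 mm at its keeper end.
- keeper (a point): Middle of the lower edge of the orange keeper bar, on the side facing the platform, 53.5 mm above the stand's origin. The bar is fixed to the stand on two posts, 124 mm long, 30 mm deep, 6 mm thick . With the platform level, the tongue has 2 mm of play under it. Axes as the stand.
- black_jar_mid (a point): Centre (half-way up) of the black-lidded jar: round, clear, brown filling, 60 mm across, 95 mm high in all with its lid (58 mm wide, 22 mm high); about 0.3 kg, standing on the counter; z along its axis.
- black_jar: The same black-lidded jar; origin at the centre of its underside.
- green_jar_mid (a point): Centre of the other jar, same size, green lid, reddish filling; to be left alone. Either jar may stand at either place.
- sauce_bottle: Yellow sauce bottle with white nozzle, 62 mm across, 175 mm high, standing; origin at the centre of its underside. To be left alone.
- ramekin: Small white ceramic bowl, 84 mm across, 45 mm high; origin at the centre of its underside. To be left alone.
Not all that is in view belongs to the job. What is shaped like the black_jar but pink or purple is not meant.

How it is judged:
By the outcome, as a careful person would: the job done as asked, in the order asked, and still so for the second after the job is handed in, with the robot touching nothing.
It also fails if it takes over 67 s, if anything falls off the work surface, if the arm or the gripper's body presses on something with over 40 N, if the wrist force passes 120 N, or if a joint passes its speed limit or range.

## Working session

There is one attempt and no reset: what is moved stays moved. The work goes in short steps, Python scripts to look and compute and a shell command to move; the robot and the scene stay as the last step left them, time stands still between calls to the robot, and variables do not carry over. Pictures are saved under pics/ and viewed, at most 13 in all, crops included, and the job is handed in when it is done.

```bash
ls; mkdir -p pics
python3 - <<'E'
from rig import r
import cv2,numpy as np
for n in("scene","top"):
    im,d=r.read_camera(n); c=r.camera_info(n)
    cv2.imwrite(f"pics/{n}0.png",im[...,::-1]); np.savez(f"{n}0.npz",im=im,d=d,**{k:c[k] for k in c if k in("fov_y","cx","cy","R","t")})
    print(n,c)
s=r.observe();print(s)
E
```

```text
pics
scene {'fov_y': 48.12394700811926, 'cx': 321.23318199153243, 'cy': 201.78610066075422, 'R': array([[ 0.17347823,  0.98479594, -0.0090693 ],
       [ 0.82862227, -0.15093176, -0.53907768],
       [-0.53225036,  0.08600321, -0.84220722]]), 't': array([-0.09388024, -0.42519277,  1.70675306])}
top {'fov_y': 56.91400311757322, 'cx': 318.75198981661316, 'cy': 202.10464571165969, 'R': array([[ 5.02213330e-03, -9.99987189e-01,  6.32403110e-04],
       [-9.98044386e-01, -5.05177839e-03, -6.23047584e-02],
       [ 6.23071550e-02, -3.18263572e-04, -9.98056971e-01]]), 't': array([0.00196849, 0.5586516 , 0.94999524])}
{'t': 0.1, 'joint_pos': array([ 1.02989326,  0.47770348,  0.02235572,  1.55631396, -0.01149314,
        1.10931241, -0.08311351]), 'qd': array([-1.75282338e-03, -3.00810026e-03,  8.53967709e-04, -4.05268847e-04,
       -1.13256913e-03, -1.32367249e-05, -9.04567013e-04]), 'effort': array([ 4.07870044e-03, -5.84089351e+01,  1.54011168e+00, -2.73314112e+01,
       -5.41431550e-02,  1.30959702e-02,  7.31954606e-05]), 'tcp_pos': array([ 0.28286497, -0.61228726,  0.22180488]), 'ee_rot': array([ 9.76676280e-01,  2.14715618e-01, -2.34752432e-04, -7.69385737e-04]), 'wrist_force': array([0.73924982, 0.1073503 , 0.69058673]), 'torque': array([ 0.02152221, -0.0295406 ,  0.04516379]), 'grip_force': 0.0, 'width': 0.08756160031843092}
```

View pics/scene0.png

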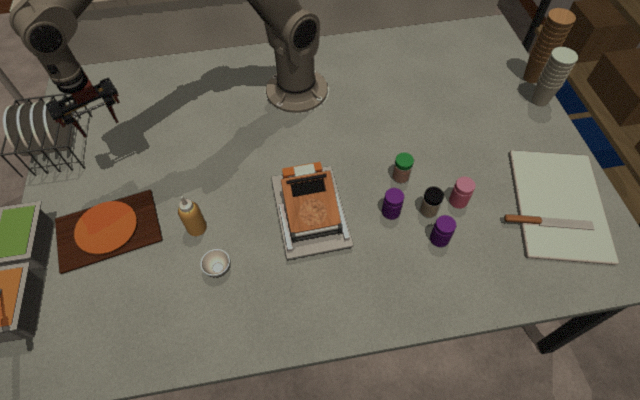

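View pics/top0.png

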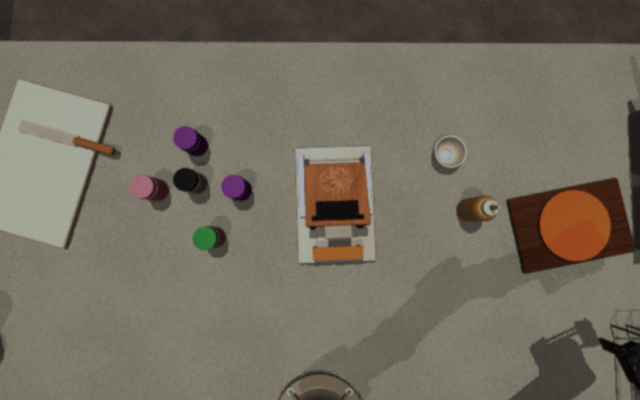

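The scene view shows the stand in the middle: keeper near (302,170), pad (308,186), cork (313,213). The black jar is at (432,202), with purple at (393,204) and (443,231), pink at (461,192) and green at (403,167). In the top view the black lid is at (187,180), the keeper bar at (338,253), the pad at (337,210) and the cork at (336,180), so the keeper side faces the robot.

```bash
cat > h.py <<'E'
import numpy as np,cv2
def K(c): return 200/np.tan(np.radians(c['fov_y'])/2)
def load(n): return dict(np.load(n))
def snap(n,tag):
    from rig import r
    c=r.camera_info(n); im,d=r.read_camera(n)
    o=dict(im=im,d=d,**{k:c[k] for k in("fov_y","cx","cy","R","t")})
    np.savez(tag+".npz",**o); cv2.imwrite(f"pics/{tag}.png",im[...,::-1]); return o
def cloud(c):
    v,u=np.mgrid[:400,:640]; f=K(c); d=c['d']
    P=np.stack([(u-c['cx'])/f*d,(v-c['cy'])/f*d,d],-1)
    return (P-c['t'])@c['R']
def plane(c,u,v,z):
    f=K(c); ray=np.array([(u-c['cx'])/f,(v-c['cy'])/f,1])@c['R']; o=-c['R'].T@c['t']
    return o+ray*(z-o[2])/ray[2]
def proj(c,X):
    p=c['R']@np.asarray(X)+c['t']; f=K(c); return p[:2]/p[2]*f+[c['cx'],c['cy']]
def blobs(mask,amin=30):
    n,l,s,ce=cv2.connectedComponentsWithStats(mask.astype(np.uint8)); 
    return [(l==i,s[i],ce[i]) for i in range(1,n) if s[i,4]>=amin]
def hsv(c): return cv2.cvtColor(c['im'],cv2.COLOR_RGB2HSV)
E
python3 - <<'E'
from h import *
c=load("top0.npz"); P=cloud(c); H=hsv(c); h,s,v=H[...,0],H[...,1],H[...,2]
m={'black':(v<45),'orange':(h<16)&(s>170)&(v>130),'green':(h>45)&(h<85)&(s>120),'purple':(h>125)&(h<160)&(s>100),'pink':(h>160)&(s>80)}
for k,M in m.items():
    for b,st,ce in blobs(M,50):
        if ce[0]>520 or ce[1]>300 or ce[1]<60: continue
        z=np.median(P[b][:,2]); rect=cv2.minAreaRect(np.argwhere(b)[:,::-1].astype(np.float32))
        print(k,st,ce.round(1),'z',z.round(4),'xy',plane(c,*ce,z)[:2].round(4),'rect',np.round(rect[1],1),round(rect[2],1))
print('hsv cork etc',H[180,337],H[215,310],H[253,338],H[210,337],H[180,187])
for p in [(300,155),(300,230),(370,230),(337,160),(335,180),(337,195),(337,210),(337,220),(338,253),(338,240)]:
    print(p,P[p[1],p[0]].round(4))
E
```

```text
black [185 134  23  22 265] [198.5 146.6] z 0.0511 xy [0.6971 0.3127] rect [16.8 21.2] 36.9
black [174 169  33  24 574] [189.2 180.7] z 0.0945 xy [0.6041 0.3187] rect [33.5 21.7] 10.3
black [235 180  17  21 136] [245.4 192.3] z 0.0517 xy [0.5804 0.1907] rect [11.5 21. ] 25.3
black [159 184   9  13  55] [163.  189.1] z 0.0338 xy [0.5893 0.4071] rect [12.  8.] 90.0
black [313 201  50  19 776] [337.2 210.4] z 0.1269 xy [ 0.5327 -0.0381] rect [18. 49.] 90.0
black [218 229   8  17  71] [221.4 237. ] z 0.0402 xy [0.467  0.2521] rect [ 6.6 16. ] 3.8
orange [306 166  24  47 376] [313.4 186.7] z 0.1026 xy [0.5903 0.0179] rect [45.9 22.6] 87.3
orange [358 177  11  46 188] [362.9 200. ] z 0.1177 xy [ 0.5579 -0.0989] rect [45.4  8.1] 83.7
orange [314 247  48  12 529] [337.6 252.6] z 0.0775 xy [ 0.4318 -0.0418] rect [11. 47.] 90.0
green [193 227  25  23 422] [205.  237.8] z 0.0949 xy [0.4668 0.277 ] rect [21.6 23.5] 76.0
purple [174 127  33  29 652] [189.7 140.7] z 0.0941 xy [0.7023 0.3201] rect [34.9 21.9] 33.7
purple [222 175  29  25 536] [235.7 187.5] z 0.0948 xy [0.5881 0.2057] rect [29.1 21.9] 26.6
pink [131 176  37  25 670] [148.5 188. ] z 0.0934 xy [0.5861 0.4171] rect [37.  22.1] 18.4
hsv cork etc [ 12 152 153] [ 12 169 133] [ 13 188 160] [165  60  17] [45 22 23]
(300, 155) [0.6776 0.0535 0.0464]
(300, 230) [0.4856 0.0527 0.0304]
(370, 230) [ 0.4865 -0.1275  0.0307]
(337, 160) [ 0.6604 -0.0401  0.0731]
(335, 180) [ 0.6075 -0.0342  0.0956]
(337, 195) [ 0.5698 -0.0383  0.1123]
(337, 210) [ 0.5337 -0.0376  0.1269]
(337, 220) [ 0.5103 -0.0371  0.1394]
(338, 253) [ 0.4307 -0.0428  0.0755]
(338, 240) [ 0.4606 -0.045   0.033 ]
```

```bash
python3 -m crank '[{"claw":1,"travel":[0,0,-0.1],"yaw":0.433},{"claw":1,"travel":[0,0,-0.1],"yaw":0.433},{"claw":1,"travel":[0,0,-0.1],"yaw":0.433},{"claw":1,"travel":[0,0,-0.1],"yaw":0.433},{"claw":1,"travel":[0,0,-0.1],"yaw":0.433}]'
python3 - <<'E'
from h import *
c=load("top0.npz"); P=cloud(c); H=hsv(c)
# slab corners: bright low-saturation region near stand
M=(H[...,1]<60)&(H[...,2]>150); M[:, :280]=0; M[:,395:]=0; M[:130]=0; M[275:]=0
for b,st,ce in blobs(M,100): print(st,ce)
# top edge lines of keeper: angle from rect of points
b=[x for x in blobs((H[...,0]<16)&(H[...,1]>170)&(H[...,2]>130),300) if 240<x[2][1]<260 and x[2][0]<400][0][0]
Q=P[b]; l=cv2.fitLine(Q[:,:2].astype(np.float32),cv2.DIST_L2,0,.01,.01).ravel(); print('keeper line',l, 'yaw',np.degrees(np.arctan2(-l[0],l[1])), Q[:,2].min(),Q[:,2].max())
E
```

```text
t: 0.52
tcp_pos: [0.2834, -0.6132, 0.324]
ee_rot: [1.0, -0.001, 0.0, 0.001]
wrist_force: [0.0, 0.7, -1.1]
width: 0.058
grip_force: 0.0
[ 296  147   77  115 1887] [322.8373079  187.57021728]
[352 216  23  44 337] [368.51038576 243.56379822]
keeper line [ 0.03448549 -0.9994052   0.43193984 -0.04175433] yaw -178.02373 0.07175181687499915 0.9829547780744515
```

```bash
A='python3 -m crank'
python3 -m crank '[{"claw":1,"travel":[0.09,-0.19,0],"yaw":0},{"claw":1,"travel":[0.09,-0.19,0],"yaw":0},{"claw":1,"travel":[0.09,-0.19,0],"yaw":0},{"claw":1,"travel":[0.09,-0.19,0],"yaw":0},{"claw":1,"travel":[0.09,-0.19,0],"yaw":0}]'
python3 -m crank '[{"claw":1,"travel":[0.09,-0.19,0],"yaw":0},{"claw":1,"travel":[0.09,-0.19,0],"yaw":0},{"claw":1,"travel":[0.09,-0.19,0],"yaw":0},{"claw":1,"travel":[0.09,-0.19,0],"yaw":0},{"claw":1,"travel":[0.09,-0.19,0],"yaw":0}]'
python3 -m crank '[{"claw":1,"travel":[0.04,-0.19,-0.05],"yaw":0},{"claw":1,"travel":[0.04,-0.19,-0.05],"yaw":0},{"claw":1,"travel":[0.04,-0.19,-0.05],"yaw":0},{"claw":1,"travel":[0.04,-0.19,-0.05],"yaw":0},{"claw":1,"travel":[0.04,-0.19,-0.05],"yaw":0}]'
python3 -m crank '[{"claw":1,"travel":[0,0,0],"yaw":0},{"claw":1,"travel":[0,0,0],"yaw":0}]'
python3 - <<'E'
from h import *
c=snap("wrist","w1"); print(c['R'].round(3),c['t'].round(3),-c['R'].T@c['t'],c['fov_y'],c['cx'],c['cy'])
E
```

```text
t: 0.93
tcp_pos: [0.3722, -0.4221, 0.3212]
ee_rot: [1.0, 0.001, -0.001, -0.001]
wrist_force: [0.4, 0.9, 0.6]
width: 0.0245
grip_force: 0.0
t: 1.35
tcp_pos: [0.4612, -0.234, 0.3215]
ee_rot: [1.0, 0.001, -0.001, -0.0]
wrist_force: [1.2, -0.6, 0.1]
width: 0.0005
grip_force: 0.0
t: 1.77
tcp_pos: [0.5012, -0.0428, 0.3723]
ee_rot: [1.0, 0.002, -0.001, -0.0]
wrist_force: [0.2, -0.9, -0.7]
width: 0.0005
grip_force: 0.0
t: 1.93
tcp_pos: [0.5015, -0.0441, 0.372]
ee_rot: [1.0, 0.003, -0.001, -0.0]
wrist_force: [0.6, -0.4, -0.7]
width: 0.0007
grip_force: 0.0
[[ 0.006 -1.     0.001]
 [-0.954 -0.006  0.3  ]
 [-0.3   -0.003 -0.954]] [-0.049  0.397  0.684] [ 0.58386012 -0.04485463  0.53377978] 63.50876549462019 322.39476594213653 200.15318888332192
```

View pics/w1.png

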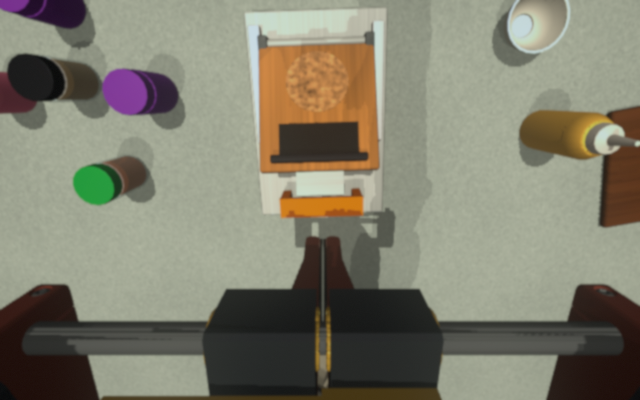

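The wrist view shows the stand clearly: cork spot (317,81), pad (318,139), rib (319,157), keeper bar (321,206). It also shows the black lid (35,77) and the green lid (97,184). Next I'll measure the stand from this view's colours and depth.

Run:
```python
from h import *
c=load("w1.npz"); P=cloud(c); H=hsv(c)
h,s,v=[H[...,i].astype(int) for i in range(3)]
roi=np.zeros((400,640),bool); roi[5:222,240:395]=1
def fit(Q):
    ce=np.median(Q,0); k=np.linalg.norm(Q-ce,axis=1)<.09; Q=Q[k]; ce=Q.mean(0); n=np.linalg.svd(Q-ce,full_matrices=0)[2][2]; return ce,n*np.sign(n[2]),np.abs((Q-ce)@n).max()
for name,M in dict(black=roi&(v<50),keeper=roi&(h<16)&(s>215)&(np.arange(400)[:,None]>185),wood=roi&(h<20)&(s>90)&(v>90)&(np.arange(400)[:,None]<185),white=roi&(s<50)&(v>150)).items():
    for b,st,ce in blobs(M,60):
        Q=P[b&(c['d']>0)]; cc,n,e=fit(Q)
        rect=cv2.minAreaRect(np.argwhere(b)[:,::-1].astype(np.float32))
        print(name,st,ce.round(1),np.median(Q,0).round(4),'n',n.round(3),'tilt',np.arctan2(-n[0],n[2]).round(3),'rect',np.round(rect[0],1),np.round(rect[1],1),round(rect[2],1))
for u in (288,318,348):
    print(u,[(vv,*P[vv,u].round(4)) for vv in (45,55,90,115,125,135,145,150,153,157,161,165,170,180,190,200,205,210,213)])
g=c['d'];print('counter',P[200,420],P[300,150],P[150,440])
```

```text
black [309 149  49   6 166] [333.1 151.9] [ 0.5208 -0.0588  0.1321] n [0.997 0.033 0.075] tilt -1.496 rect [333.  151.5] [48.  5.] -0.0
keeper [324 208  37   7 105] [342.2 210.8] [ 0.4237 -0.0756  0.0775] n [-0.057  0.002  0.998] tilt 0.057 rect [341.9 210.7] [ 5.4 36.1] 88.0
wood [  259    43   120   130 11589] [317.5  98.9] [ 0.5881 -0.0384  0.1036] n [0.382 0.015 0.924] tilt -0.392 rect [317.5 107.7] [126.8 118.6] 88.3
white [  240     5   147   217 13285] [301.3  99.9] [ 0.6046 -0.001   0.0298] n [0.275 0.454 0.847] tilt -0.314 rect [313. 113.] [216. 146.] 90.0
288 [(45, np.float64(0.6496), np.float64(-0.0003), np.float64(0.0754)), (55, np.float64(0.6369), np.float64(-0.0007), np.float64(0.0824)), (90, np.float64(0.5939), np.float64(-0.0015), np.float64(0.1016)), (115, np.float64(0.5638), np.float64(-0.002), np.float64(0.1136)), (125, np.float64(0.5519), np.float64(-0.0021), np.float64(0.118)), (135, np.float64(0.5401), np.float64(-0.0024), np.float64(0.1238)), (145, np.float64(0.5283), np.float64(-0.0025), np.float64(0.1282)), (150, np.float64(0.5225), np.float64(-0.0027), np.fl
[... 2764 characters left out ...]
772), np.float64(0.1393)), (165, np.float64(0.5052), np.float64(-0.0775), np.float64(0.1371)), (170, np.float64(0.4988), np.float64(-0.0777), np.float64(0.1367)), (180, np.float64(0.4594), np.float64(-0.0871), np.float64(0.0292)), (190, np.float64(0.4425), np.float64(-0.0877), np.float64(0.0284)), (200, np.float64(0.441), np.float64(-0.084), np.float64(0.0778)), (205, np.float64(0.4336), np.float64(-0.0841), np.float64(0.079)), (210, np.float64(0.425), np.float64(-0.0845), np.float64(0.0769)), (213, np.float64(0.4202), np.float64(-0.0847), np.float64(0.0769))]
counter [ 0.4172054  -0.21546827 -0.00046804] [ 0.21310065  0.2830974  -0.00031531] [ 5.04047326e-01 -2.39961983e-01 -1.87558465e-05]
```

Measurements agree with the given sizes: tilt about 0.39 rad, keeper top at z 0.077, so the stand origin is near z 0.0177. Stand yaw is about 2°, and the pad centre is about (0.537, -0.040, 0.126). Level should put the pad top near z 0.078, at x about 0.524. Now I'll move above the pad.

```bash
python3 -m crank '[{"claw":1,"travel":[0.038,-0.004,0.20],"yaw":-0.03},{"claw":1,"travel":[0.038,-0.004,0.20],"yaw":-0.03},{"claw":1,"travel":[0.038,-0.004,0.20],"yaw":-0.03},{"claw":1,"travel":[0.038,-0.004,0.20],"yaw":-0.03},{"claw":1,"travel":[0.038,-0.004,0.20],"yaw":-0.03}]'
python3 -m crank '[{"claw":1,"travel":[0,0,0.02],"yaw":0},{"claw":1,"travel":[0,0,0.02],"yaw":0},{"claw":1,"travel":[0,0,0.02],"yaw":0},{"claw":1,"travel":[0,0,0.02],"yaw":0}]'
python3 -c "
from h import *
snap('wrist','w2')"
```

```text
t: 2.4
tcp_pos: [0.5381, -0.0447, 0.1693]
ee_rot: [1.0, 0.014, -0.001, 0.0]
wrist_force: [0.1, 0.4, 0.4]
width: 0.0005
grip_force: 0.0
t: 2.73
tcp_pos: [0.5401, -0.0434, 0.1537]
ee_rot: [1.0, 0.014, 0.001, 0.0]
wrist_force: [-0.9, -0.8, 0.6]
width: 0.0005
grip_force: 0.0
```

View pics/w2.png

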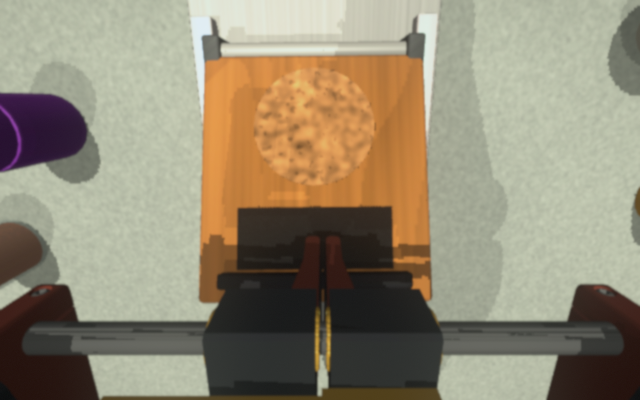

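Close up, the closed fingertips (322,240) are over the pad (columns 238–392, rows 208–268), with the rib just beyond at row 280. Lowering gently until contact.

```bash
python3 -m crank '[{"claw":1,"travel":[0,-0.003,0.012],"yaw":0},{"claw":1,"travel":[0,-0.003,0.022],"yaw":0},{"claw":1,"travel":[0,-0.003,0.022],"yaw":0}]'
python3 -m crank '[{"claw":1,"travel":[0,0,0.002],"yaw":0},{"claw":1,"travel":[0,0,0.004],"yaw":0},{"claw":1,"travel":[0,0,0.004],"yaw":0}]'
python3 -m crank '[{"claw":1,"travel":[0,0,0.002],"yaw":0},{"claw":1,"travel":[0,0,0.004],"yaw":0},{"claw":1,"travel":[0,0,0.004],"yaw":0}]'
```

```text
t: 3.03
tcp_pos: [0.539, -0.0395, 0.1303]
ee_rot: [1.0, 0.015, -0.0, 0.0]
wrist_force: [-0.2, -0.6, -0.1]
width: 0.0005
grip_force: 0.0
t: 3.28
tcp_pos: [0.5397, -0.0394, 0.1269]
ee_rot: [1.0, 0.015, 0.0, 0.0]
wrist_force: [0.5, 0.8, 0.2]
width: 0.0002
grip_force: 0.1
t: 3.53
tcp_pos: [0.5395, -0.0393, 0.1225]
ee_rot: [1.0, 0.015, -0.0, 0.0]
wrist_force: [0.7, -1.0, 0.1]
width: 0.0001
grip_force: 0.3
```

```bash
python3 -m crank '[{"claw":1,"travel":[-0.001,0,0.003],"yaw":0},{"claw":1,"travel":[-0.004,0,0.006],"yaw":0},{"claw":1,"travel":[-0.005,0,0.008],"yaw":0},{"claw":1,"travel":[-0.005,0,0.008],"yaw":0}]'
python3 -m crank '[{"claw":1,"travel":[-0.002,0,0.004],"yaw":0},{"claw":1,"travel":[-0.003,0,0.008],"yaw":0},{"claw":1,"travel":[-0.004,0,0.012],"yaw":0},{"claw":1,"travel":[-0.004,0,0.012],"yaw":0}]'
```

```text
t: 3.87
tcp_pos: [0.5343, -0.0394, 0.1143]
ee_rot: [1.0, 0.015, -0.0, -0.0]
wrist_force: [0.7, 0.5, 0.5]
width: 0.0005
grip_force: 0.6
t: 4.2
tcp_pos: [0.5304, -0.0395, 0.102]
ee_rot: [1.0, 0.015, -0.0, -0.0]
wrist_force: [1.6, -0.2, 2.6]
width: 0.0006
grip_force: 1.4
```

```bash
python3 -m crank '[{"claw":1,"travel":[-0.001,0,0.004],"yaw":0},{"claw":1,"travel":[-0.002,0,0.008],"yaw":0},{"claw":1,"travel":[-0.003,0,0.012],"yaw":0},{"claw":1,"travel":[-0.003,0,0.012],"yaw":0}]'
python3 -m crank '[{"claw":1,"travel":[-0.001,0,0.003],"yaw":0},{"claw":1,"travel":[-0.001,0,0.006],"yaw":0},{"claw":1,"travel":[-0.001,0,0.006],"yaw":0}]'
python3 -c "
from rig import r
s=r.observe();print(s['tcp_pos'],s['wrist_force'])"
```

```text
t: 4.53
tcp_pos: [0.5276, -0.0396, 0.0901]
ee_rot: [1.0, 0.015, 0.0, -0.0]
wrist_force: [2.7, -0.6, 4.0]
width: 0.0004
grip_force: 2.1
t: 4.78
tcp_pos: [0.5267, -0.0397, 0.0845]
ee_rot: [1.0, 0.015, 0.0, -0.0]
wrist_force: [2.4, -0.0, 4.9]
width: 0.0004
grip_force: 2.5
[ 0.52674213 -0.03965561  0.08453347] [ 2.38141605 -0.04170234  4.85254439]
```

```bash
python3 -m crank '[{"claw":1,"travel":[-0.0005,0,0.002],"yaw":0},{"claw":1,"travel":[-0.0005,0,0.003],"yaw":0},{"claw":1,"travel":[-0.0005,0,0.003],"yaw":0}]'
python3 -m crank '[{"claw":1,"travel":[0,0,0.001],"yaw":0},{"claw":1,"travel":[0,0,0.0015],"yaw":0},{"claw":1,"travel":[0,0,0.0015],"yaw":0}]'
python3 -m crank '[{"claw":1,"travel":[0,0,0.001],"yaw":0},{"claw":1,"travel":[0,0,0.001],"yaw":0},{"claw":1,"travel":[0,0,0.001],"yaw":0}]'
```

```text
t: 5.03
tcp_pos: [0.5265, -0.0397, 0.0819]
ee_rot: [1.0, 0.015, 0.0, 0.0]
wrist_force: [2.4, -1.0, 4.9]
width: 0.0005
grip_force: 2.7
t: 5.28
tcp_pos: [0.5264, -0.0397, 0.0805]
ee_rot: [1.0, 0.015, 0.0, 0.0]
wrist_force: [2.2, -0.5, 5.5]
width: 0.0008
grip_force: 2.8
t: 5.53
tcp_pos: [0.5263, -0.0397, 0.0795]
ee_rot: [1.0, 0.015, 0.0, 0.0]
wrist_force: [2.2, -0.1, 6.1]
width: 0.0002
grip_force: 2.9
```

```bash
for i in 1 ; do :; done
python3 -m crank '[{"claw":1,"travel":[0,0,0.001],"yaw":0},{"claw":1,"travel":[0,0,0.001],"yaw":0},{"claw":1,"travel":[0,0,0.001],"yaw":0}]'
python3 -m crank '[{"claw":1,"travel":[0,0,0.001],"yaw":0},{"claw":1,"travel":[0,0,0.001],"yaw":0},{"claw":1,"travel":[0,0,0.001],"yaw":0}]'
python3 -c "
from rig import r
s=r.observe();print(s['tcp_pos'],s['wrist_force'])"
```

```text
t: 5.78
tcp_pos: [0.5263, -0.0397, 0.0785]
ee_rot: [1.0, 0.015, 0.0, 0.0]
wrist_force: [1.6, 0.4, 5.2]
width: 0.0004
grip_force: 3.0
t: 6.03
tcp_pos: [0.5262, -0.0397, 0.0775]
ee_rot: [1.0, 0.015, 0.0, 0.0]
wrist_force: [0.8, -1.0, 6.1]
width: 0.0004
grip_force: 3.1
[ 0.52620074 -0.03968103  0.07750681] [ 0.82050161 -1.01789617  6.10067494]
```

```bash
python3 -m crank '[{"claw":1,"travel":[0,0,0.0005],"yaw":0},{"claw":1,"travel":[0,0,0.001],"yaw":0},{"claw":1,"travel":[0,0,0.001],"yaw":0}]'
python3 -m crank '[{"claw":1,"travel":[0,0,0.0005],"yaw":0},{"claw":1,"travel":[0,0,0.0005],"yaw":0}]'
python3 -m crank '[{"claw":1,"travel":[0,0,0.0005],"yaw":0},{"claw":1,"travel":[0,0,0.0005],"yaw":0}]'
```

```text
t: 6.28
tcp_pos: [0.5262, -0.0397, 0.0765]
ee_rot: [1.0, 0.015, 0.0, 0.0]
wrist_force: [1.2, 0.3, 6.0]
width: 0.0004
grip_force: 3.2
t: 6.45
tcp_pos: [0.5262, -0.0396, 0.0762]
ee_rot: [1.0, 0.015, 0.0, 0.0]
wrist_force: [0.7, -0.6, 9.1]
width: 0.0004
grip_force: 3.9
t: 6.62
tcp_pos: [0.5262, -0.0396, 0.0761]
ee_rot: [1.0, 0.015, 0.0, 0.0]
wrist_force: [-0.3, 0.6, 12.7]
width: 0.0003
grip_force: 6.2
```

The stop is reached at z 0.0762, where the force rises steeply (about 8 N/mm). I'll press to about 15 N and draw.

```bash
python3 -m crank '[{"claw":1,"travel":[0,0,0.0003],"yaw":0},{"claw":1,"travel":[-0.001,0,0.0003],"yaw":0},{"claw":1,"travel":[-0.002,0,0.0003],"yaw":0},{"claw":1,"travel":[-0.002,0,0.0003],"yaw":0}]'
python3 -m crank '[{"claw":1,"travel":[-0.001,0,0],"yaw":0},{"claw":1,"travel":[-0.002,0,0],"yaw":0},{"claw":1,"travel":[-0.002,0,0],"yaw":0}]'
```

```text
t: 6.95
tcp_pos: [0.5256, -0.0397, 0.0762]
ee_rot: [1.0, 0.015, 0.002, 0.0]
wrist_force: [1.9, -0.6, 10.7]
width: 0.0006
grip_force: 5.1
t: 7.2
tcp_pos: [0.5237, -0.0398, 0.0762]
ee_rot: [1.0, 0.015, 0.002, 0.0]
wrist_force: [2.6, -0.4, 9.5]
width: 0.0004
grip_force: 5.0
```

```bash
python3 -m crank '[{"claw":1,"travel":[-0.001,0,0.0004],"yaw":0},{"claw":1,"travel":[-0.002,0,0.0006],"yaw":0},{"claw":1,"travel":[-0.003,0,0.0006],"yaw":0},{"claw":1,"travel":[-0.003,0,0.0006],"yaw":0}]'
python3 -m crank '[{"claw":1,"travel":[-0.001,0,0],"yaw":0},{"claw":1,"travel":[-0.002,0,0],"yaw":0},{"claw":1,"travel":[-0.003,0,0],"yaw":0},{"claw":1,"travel":[-0.003,0,0],"yaw":0}]'
```

```text
t: 7.53
tcp_pos: [0.5215, -0.0398, 0.0761]
ee_rot: [1.0, 0.015, 0.002, 0.0]
wrist_force: [2.2, -0.6, 14.2]
width: 0.0006
grip_force: 6.7
t: 7.87
tcp_pos: [0.5184, -0.0399, 0.0761]
ee_rot: [1.0, 0.015, 0.002, 0.0]
wrist_force: [3.3, -0.5, 12.6]
width: 0.0004
grip_force: 6.7
```

```bash
python3 -m crank '[{"claw":1,"travel":[-0.001,0,0.0003],"yaw":0},{"claw":1,"travel":[-0.003,0,0.0004],"yaw":0},{"claw":1,"travel":[-0.004,0,0.0004],"yaw":0},{"claw":1,"travel":[-0.004,0,0.0004],"yaw":0}]'
python3 -m crank '[{"claw":1,"travel":[-0.002,0,0.0001],"yaw":0},{"claw":1,"travel":[-0.004,0,0.0002],"yaw":0},{"claw":1,"travel":[-0.004,0,0.0002],"yaw":0}]'
python3 -c "
from h import *
from rig import r
snap('wrist','w3')
s=r.observe();print(s['tcp_pos'],s['wrist_force'])"
```

```text
t: 8.2
tcp_pos: [0.5149, -0.0401, 0.076]
ee_rot: [1.0, 0.015, 0.003, 0.0]
wrist_force: [2.5, -0.5, 16.7]
width: 0.0002
grip_force: 8.0
t: 8.45
tcp_pos: [0.511, -0.0402, 0.076]
ee_rot: [1.0, 0.015, 0.003, 0.0]
wrist_force: [2.5, -0.8, 17.2]
width: 0.0006
grip_force: 8.7
[ 0.51101179 -0.04021808  0.07601803] [ 2.37947843  0.03049146 16.65639343]
```

View pics/w3.png

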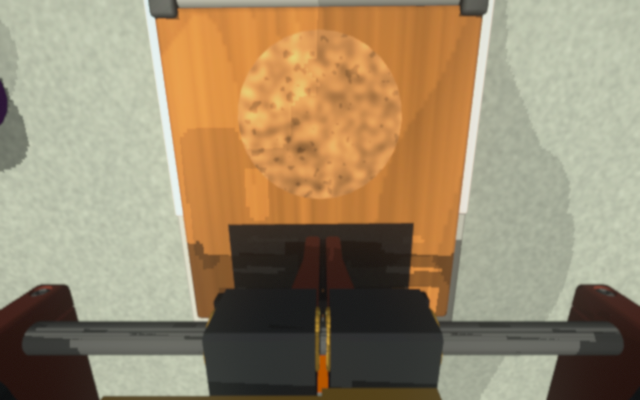

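The platform now looks level. The cork is centred at (320,114), the pad's hinge-side edge is at row 225 and the fingertips are at row 238. I'll check from the cork position how far the platform has followed.

Run:
```python
from h import *
c=load("w3.npz");P=cloud(c)
for q in [(320,114),(320,225),(320,30),(320,199),(322,238)]: print(q,plane(c,*q,.0757).round(4),P[q[1],q[0]].round(4))
for q in [(200,120),(320,60),(250,215),(430,215),(200,280),(440,280)]:print(q,P[q[1],q[0]].round(4))
```

```text
(320, 114) [ 0.5862 -0.0382  0.0757] [ 0.5862 -0.0382  0.0762]
(320, 225) [ 0.5283 -0.0398  0.0757] [ 0.5277 -0.0398  0.0742]
(320, 30) [ 0.623  -0.0372  0.0757] [ 0.623  -0.0372  0.0757]
(320, 199) [ 0.5429 -0.0394  0.0757] [ 0.5427 -0.0394  0.075 ]
(322, 238) [ 0.5207 -0.0411  0.0757] [ 0.5209 -0.0411  0.0761]
(200, 120) [0.5816 0.0206 0.0752]
(320, 60) [ 0.6104 -0.0376  0.0759]
(250, 215) [ 0.5332 -0.0024  0.0765]
(430, 215) [ 0.5359 -0.0982  0.0762]
(200, 280) [0.4929 0.0275 0.0759]
(440, 280) [ 0.4966 -0.1092  0.0755]
```

The cork centre moved from about 0.598 to 0.583 with the platform level, so it is following on pad friction. Continuing the draw.

```bash
python3 -m crank '[{"claw":1,"travel":[-0.002,0,0],"yaw":0},{"claw":1,"travel":[-0.004,0,0.0001],"yaw":0},{"claw":1,"travel":[-0.004,0,0.0001],"yaw":0}]'
python3 -m crank '[{"claw":1,"travel":[-0.002,0,0],"yaw":0},{"claw":1,"travel":[-0.004,0,0.0001],"yaw":0},{"claw":1,"travel":[-0.004,0,0.0001],"yaw":0}]'
python3 -m crank '[{"claw":1,"travel":[-0.002,0,0],"yaw":0},{"claw":1,"travel":[-0.004,0,0.0001],"yaw":0},{"claw":1,"travel":[-0.004,0,0.0001],"yaw":0}]'
```

```text
t: 8.75
tcp_pos: [0.5071, -0.0404, 0.076]
ee_rot: [1.0, 0.015, 0.003, 0.0]
wrist_force: [2.5, -0.4, 18.3]
width: 0.0003
grip_force: 9.1
t: 9.0
tcp_pos: [0.5033, -0.0405, 0.076]
ee_rot: [1.0, 0.015, 0.003, 0.0]
wrist_force: [2.0, -0.6, 18.8]
width: 0.0002
grip_force: 9.5
t: 9.25
tcp_pos: [0.4995, -0.0407, 0.076]
ee_rot: [1.0, 0.015, 0.004, 0.0]
wrist_force: [2.3, -0.8, 20.0]
width: 0.0004
grip_force: 9.8
```

```bash
python3 -m crank '[{"claw":1,"travel":[-0.002,0,-0.0002],"yaw":0},{"claw":1,"travel":[-0.004,0,-0.0003],"yaw":0},{"claw":1,"travel":[-0.004,0,-0.0003],"yaw":0}]'
python3 -m crank '[{"claw":1,"travel":[-0.002,0,0],"yaw":0},{"claw":1,"travel":[-0.003,0,0],"yaw":0},{"claw":1,"travel":[-0.003,0,0],"yaw":0}]'
python3 -m crank '[{"claw":1,"travel":[-0.001,0,0],"yaw":0},{"claw":1,"travel":[-0.002,0,0],"yaw":0},{"claw":1,"travel":[-0.002,0,0],"yaw":0}]'
python3 - <<'E'
from h import *
c=snap("wrist","w4");H=hsv(c)
# cork: texture circle ; pad edge row at col 290
v=H[...,2]; print(v[200:270:4,290], [ (int(r),plane(c,290,r,.0765).round(4)) for r in [np.argmax(v[180:280,290]<60)+180]])
E
```

```text
t: 9.5
tcp_pos: [0.4955, -0.0408, 0.076]
ee_rot: [1.0, 0.015, 0.004, 0.0]
wrist_force: [3.5, -0.8, 17.2]
width: 0.0002
grip_force: 8.5
t: 9.75
tcp_pos: [0.4939, -0.0407, 0.0761]
ee_rot: [1.0, 0.015, 0.005, -0.0]
wrist_force: [7.7, -0.5, 12.6]
width: 0.0005
grip_force: 6.0
t: 10.0
tcp_pos: [0.4922, -0.0405, 0.0761]
ee_rot: [1.0, 0.015, 0.005, -0.0]
wrist_force: [7.5, -0.1, 11.8]
width: 0.0005
grip_force: 5.7
[199 200 199 199 191  59  53  52  50  50  51  41  35  34  33  34  33  31] [(220, array([ 0.5121, -0.024 ,  0.0765]))]
```

```bash
python3 -m crank '[{"claw":1,"travel":[-0.001,0,0.0003],"yaw":0},{"claw":1,"travel":[-0.002,0,0.0005],"yaw":0},{"claw":1,"travel":[-0.002,0,0.0005],"yaw":0}]'
python3 - <<'E'
from h import *
c=load("w1.npz");P=cloud(c);H=hsv(c); v=H[...,2].astype(int); s=H[...,1].astype(int)
for u in (262,268,300,318,340,370,378):
    col=(v[:,u]>150)&(s[:,u]<45); r=np.where(col)[0]; r=r[r<225]; print(u,r.min(),r.max(),plane(c,u,r.min(),.030)[:2].round(4),plane(c,u,r.max(),.030)[:2].round(4))
d=load("w4.npz"); H=hsv(d)
for u in (290,350): 
    r=np.argmax(H[180:280,u,2]<60)+180; print(plane(d,u,r,.0765).round(4))
E
```

```text
t: 10.3
tcp_pos: [0.4914, -0.0405, 0.0761]
ee_rot: [1.0, 0.015, 0.006, -0.0]
wrist_force: [10.9, -0.3, 13.1]
width: 0.0003
grip_force: 6.2
262 0 224 [0.7119 0.0382] [0.383  0.0545]
268 0 224 [0.712 0.03 ] [0.3831 0.0445]
300 0 196 [ 0.7122 -0.0137] [ 0.4323 -0.0097]
318 0 195 [ 0.7124 -0.0384] [ 0.4342 -0.039 ]
340 0 194 [ 0.7126 -0.0685] [ 0.4361 -0.0748]
370 1 224 [ 0.7117 -0.1096] [ 0.3841 -0.1261]
378 7 209 [ 0.7045 -0.1209] [ 0.4107 -0.138 ]
[ 0.5121 -0.024   0.0765]
[ 0.5131 -0.056   0.0765]
```

Drawing now meets a firm stop: 10.9 N and no further motion. The hinge works out at about x 0.622, against 0.621 expected at home from the slab edge. I'll lift straight off slowly.

```bash
python3 -m crank '[{"claw":1,"travel":[0,0,-0.001],"yaw":0},{"claw":1,"travel":[0,0,-0.002],"yaw":0},{"claw":1,"travel":[0,0,-0.003],"yaw":0},{"claw":1,"travel":[0,0,-0.004],"yaw":0},{"claw":1,"travel":[0,0,-0.005],"yaw":0}]'
python3 -m crank '[{"claw":1,"travel":[0.001,0,-0.03],"yaw":0},{"claw":1,"travel":[0.002,0,-0.06],"yaw":0},{"claw":1,"travel":[0.002,0,-0.10],"yaw":0},{"claw":1,"travel":[0.002,0,-0.10],"yaw":0},{"claw":1,"travel":[0.002,0,-0.10],"yaw":0}]'
python3 -c "
from h import *
c=snap('wrist','w5');P=cloud(c)
print(c['R'].round(3))
for v in range(20,240,20): print(v,P[v,270].round(4),P[v,318].round(4))
"
```

```text
t: 10.72
tcp_pos: [0.4846, -0.0409, 0.078]
ee_rot: [1.0, 0.015, -0.0, -0.0]
wrist_force: [3.3, -0.3, -2.5]
width: 0.0004
grip_force: 1.9
t: 11.13
tcp_pos: [0.4872, -0.0411, 0.1794]
ee_rot: [1.0, 0.015, 0.001, 0.0]
wrist_force: [-0.3, 0.3, 0.0]
width: 0.0003
grip_force: 0.0
[[ 0.029 -1.     0.001]
 [-0.954 -0.028  0.297]
 [-0.297 -0.01  -0.955]]
20 [ 6.235e-01 -2.000e-04  7.610e-02] [ 0.6245 -0.0353  0.0762]
40 [0.6102 0.     0.0764] [ 0.6114 -0.0356  0.0753]
60 [5.963e-01 2.000e-04 7.720e-02] [ 0.5974 -0.036   0.0769]
80 [0.5822 0.0006 0.0763] [ 0.5833 -0.0364  0.0764]
100 [0.5675 0.0009 0.0761] [ 0.5686 -0.0368  0.0779]
120 [0.5522 0.0011 0.0763] [ 0.5534 -0.0371  0.0775]
140 [0.5364 0.0015 0.0762] [ 0.5377 -0.0375  0.0774]
160 [0.52   0.0018 0.0762] [ 0.5215 -0.0379  0.0779]
180 [0.5034 0.0018 0.0779] [ 0.5046 -0.0384  0.078 ]
200 [0.4859 0.0021 0.0779] [ 0.4865 -0.0388  0.0762]
220 [0.4711 0.0011 0.0868] [ 0.4721 -0.0393  0.0865]
```

View pics/w5.png

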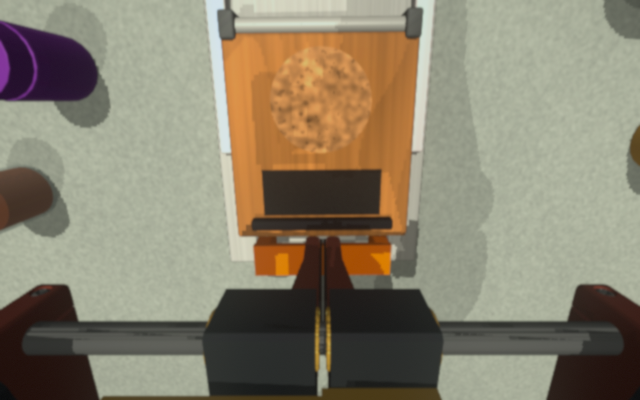

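The platform is locked level under the keeper: pad (321,192), rib at row 222, keeper bar (322,258), cork (321,98). Now to the black jar, going up first and then across.

```bash
python3 -m crank '[{"claw":0,"travel":[0,0,-0.15],"yaw":0},{"claw":0,"travel":[0,0,-0.15],"yaw":0},{"claw":0,"travel":[0,0,-0.15],"yaw":0},{"claw":0,"travel":[0,0,-0.15],"yaw":0}]'
python3 -m crank '[{"claw":0,"travel":[0.053,-0.344,-0.05],"yaw":0},{"claw":0,"travel":[0.053,-0.344,-0.05],"yaw":0},{"claw":0,"travel":[0.053,-0.344,-0.05],"yaw":0},{"claw":0,"travel":[0.053,-0.344,-0.05],"yaw":0},{"claw":0,"travel":[0.053,-0.344,-0.05],"yaw":0}]'
python3 -m crank '[{"claw":0,"travel":[0.025,-0.156,-0.02],"yaw":0},{"claw":0,"travel":[0.025,-0.156,-0.02],"yaw":0},{"claw":0,"travel":[0.025,-0.156,-0.02],"yaw":0},{"claw":0,"travel":[0.025,-0.156,-0.02],"yaw":0},{"claw":0,"travel":[0.025,-0.156,-0.02],"yaw":0}]'
python3 - <<'E'
from h import *
from rig import r
c=load("w5.npz")
print('gap',plane(c,320,235,.079)[0]-plane(c,320,244,.0772)[0])
s=r.observe();print(s['tcp_pos'],s['joint_pos'].round(2))
c=snap("wrist","w6");P=cloud(c);print((-c['R'].T@c['t']).round(3))
H=hsv(c);M=(H[...,2]<60)&(P[...,2]>.085)&(P[...,2]<.11)
for b,st,ce in blobs(M,80):print(st,ce,P[b].mean(0).round(4))
E
```

```text
t: 11.52
tcp_pos: [0.4868, -0.0409, 0.33]
ee_rot: [1.0, 0.015, -0.0, 0.0]
wrist_force: [1.4, 0.4, 0.3]
width: 0.0235
grip_force: 0.0
t: 11.93
tcp_pos: [0.5112, 0.1649, 0.3556]
ee_rot: [1.0, 0.015, -0.002, 0.001]
wrist_force: [1.0, -0.4, -0.2]
width: 0.0573
grip_force: 0.0
t: 12.35
tcp_pos: [0.5298, 0.3279, 0.3748]
ee_rot: [1.0, 0.02, -0.003, -0.001]
wrist_force: [-0.8, 0.4, -0.6]
width: 0.0867
grip_force: 0.0
gap 0.009497678002653442
[0.52983696 0.32793106 0.3747748 ] [-0.27  0.34 -0.52  1.45  0.17  1.4  -2.32]
[0.613 0.33  0.536]
[ 305   81   40   42 1339] [324.35175504 101.40253921] [0.6073 0.3275 0.095 ]
[530 208  82   5 386] [571.30310881 209.94041451] [ 0.4691 -0.0416  0.0876]
```

View pics/w6.png

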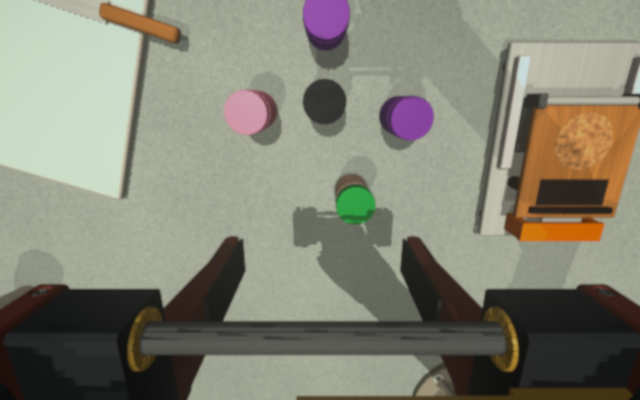

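The black lid is nearly below the camera at (324,101), giving (0.607, 0.328) at z 0.095. Purple, pink, purple and green surround it at about 0.1 m. A diagonal grasp clears them all, so I'll go above it.

```bash
python3 -m crank '[{"claw":0,"travel":[0.0775,0.003,0.1],"yaw":-0.5},{"claw":0,"travel":[0.0775,0.003,0.1],"yaw":-0.5},{"claw":0,"travel":[0.0775,0.003,0.1],"yaw":-0.5},{"claw":0,"travel":[0.0775,0.003,0.1],"yaw":-0.5},{"claw":0,"travel":[0.0775,0.003,0.1],"yaw":-0.5}]'
python3 -m crank '[{"claw":0,"travel":[0,0,0.12],"yaw":-0.25},{"claw":0,"travel":[0,0,0.12],"yaw":-0.25},{"claw":0,"travel":[0,0,0.12],"yaw":-0.25},{"claw":0,"travel":[0,0,0.12],"yaw":-0.25},{"claw":0,"travel":[0,0,0.12],"yaw":-0.25}]'
python3 - <<'E'
from h import *
from rig import r
s=r.observe();p=s['tcp_pos'];q=s['ee_rot'];print(p,q.round(4),s['joint_pos'].round(2))
c=load("top0.npz");print(plane(c,187,180,.095))
c=snap("wrist","w7");P=cloud(c)
H=hsv(c);M=(H[...,2]<70)&(P[...,2]>.085)&(P[...,2]<.105)
for b,st,ce in blobs(M,80):print(st,ce,P[b].mean(0).round(4))
E
```

```text
t: 12.82
tcp_pos: [0.6101, 0.3155, 0.2717]
ee_rot: [0.965, 0.262, -0.005, 0.002]
wrist_force: [-0.2, -0.2, -0.2]
width: 0.0881
grip_force: 0.0
t: 13.23
tcp_pos: [0.6091, 0.3185, 0.157]
ee_rot: [0.926, 0.379, -0.002, 0.0]
wrist_force: [0.4, 0.3, 1.4]
width: 0.0878
grip_force: 0.0
[0.60906262 0.31847252 0.15697821] [ 9.256e-01  3.785e-01 -1.900e-03  5.000e-04] [-0.18  0.63 -0.59  1.55  0.38  1.09 -1.65]
[0.60576288 0.3238453  0.095     ]
[ 272  166   76   75 4472] [310.10599284 203.37522361] [0.6092 0.33   0.0948]
[364 279  36  29 179] [380.34078212 288.34078212] [0.595  0.2371 0.0884]
```

View pics/w7.png

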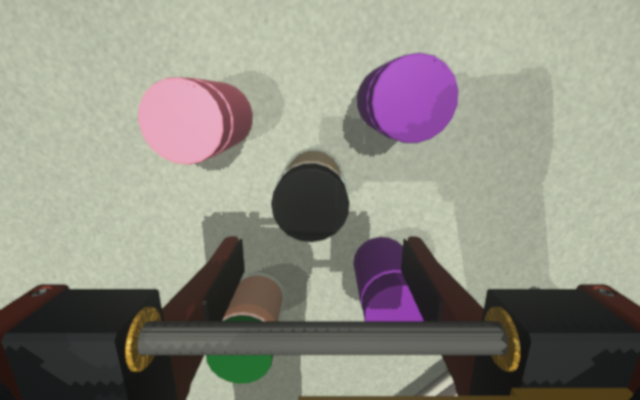

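The black lid (310,203) is between the fingers but about 8 mm off in both tool x and y; the measured centre is (0.6085, 0.3295). Correcting, then descending.

```bash
python3 -m crank '[{"claw":0,"travel":[0.0075,-0.0085,0.015],"yaw":0},{"claw":0,"travel":[0.0075,-0.0085,0.015],"yaw":0},{"claw":0,"travel":[0.0075,-0.0085,0.015],"yaw":0},{"claw":0,"travel":[0.0075,-0.0085,0.015],"yaw":0}]'
python3 -m crank '[{"claw":0,"travel":[0,0,0.03],"yaw":0},{"claw":0,"travel":[0,0,0.06],"yaw":0},{"claw":0,"travel":[0,0,0.09],"yaw":0},{"claw":0,"travel":[0,0,0.107],"yaw":0},{"claw":0,"travel":[0,0,0.107],"yaw":0}]'
```

```text
t: 13.62
tcp_pos: [0.6099, 0.3319, 0.1442]
ee_rot: [0.925, 0.38, 0.001, -0.0]
wrist_force: [0.5, -0.0, 0.1]
width: 0.088
grip_force: 0.0
t: 14.03
tcp_pos: [0.6078, 0.3291, 0.0322]
ee_rot: [0.925, 0.38, -0.003, 0.001]
wrist_force: [-0.8, -0.4, -0.1]
width: 0.0879
grip_force: 0.0
```

```bash
python3 -m crank '[{"claw":0.2,"travel":[0,0,0],"yaw":0},{"claw":0.3,"travel":[0,0,0],"yaw":0},{"claw":0.4,"travel":[0,0,0],"yaw":0},{"claw":0.6,"travel":[0,0,0],"yaw":0},{"claw":1,"travel":[0,0,0],"yaw":0}]'
python3 -m crank '[{"claw":1,"travel":[0,0,0],"yaw":0},{"claw":1,"travel":[0,0,0],"yaw":0},{"claw":1,"travel":[0,0,0],"yaw":0}]'
```

```text
t: 14.45
tcp_pos: [0.6103, 0.3318, 0.0374]
ee_rot: [0.925, 0.38, 0.001, -0.0]
wrist_force: [-0.9, 0.7, 6.1]
width: 0.0595
grip_force: 30.0
t: 14.7
tcp_pos: [0.6104, 0.3318, 0.0374]
ee_rot: [0.925, 0.38, 0.001, -0.0]
wrist_force: [-1.0, -1.3, 7.1]
width: 0.0595
grip_force: 30.0
```

```bash
python3 -m crank '[{"claw":1,"travel":[0,0,-0.01],"yaw":0},{"claw":1,"travel":[0,0,-0.04],"yaw":0},{"claw":1,"travel":[0,0,-0.08],"yaw":0},{"claw":1,"travel":[0,0,-0.12],"yaw":0},{"claw":1,"travel":[0,0,-0.16],"yaw":0}]'
python3 - <<'E'
from h import *
from rig import r
s=r.observe();print(s['tcp_pos'],s['ee_rot'].round(4),s['wrist_force'],s['width'])
c=load("w5.npz");z=.0767
for q in [(270,98),(373,98),(321,44),(321,153),(263,170),(380,170)]: print(q,plane(c,*q,z).round(4))
t=snap("top","top1");H=hsv(t).astype(int)
M=(H[...,2]<60);M[:, :300]=0;M[:,380:]=0;M[:150]=0;M[240:]=0
for b,st,ce in blobs(M,100):print('pad top',st,ce,plane(t,*ce,.080).round(4))
cv2.imwrite("pics/top1c.png",cv2.resize(t['im'][130:275,270:410,::-1],None,fx=4,fy=4,interpolation=cv2.INTER_CUBIC))
E
```

```text
t: 15.12
tcp_pos: [0.6088, 0.3305, 0.1973]
ee_rot: [0.925, 0.38, -0.001, 0.0]
wrist_force: [0.1, 0.3, -3.0]
width: 0.0597
grip_force: 30.0
[0.60884256 0.33049904 0.1972509 ] [ 9.249e-01  3.802e-01 -9.000e-04  1.000e-04] [ 0.09901944  0.25835838 -3.02885804] 0.05968573957894985
(270, 98) [0.569  0.0008 0.0767]
(373, 98) [ 0.5713 -0.0796  0.0767]
(321, 44) [ 0.6085 -0.038   0.0767]
(321, 153) [ 0.5271 -0.0402  0.0767]
(263, 170) [0.5115 0.0077 0.0767]
(380, 170) [ 0.5144 -0.0898  0.0767]
pad top [314 219  47  21 828] [336.8236715 229.25     ] [ 0.4886 -0.0396  0.08  ]
```

View pics/top1c.png

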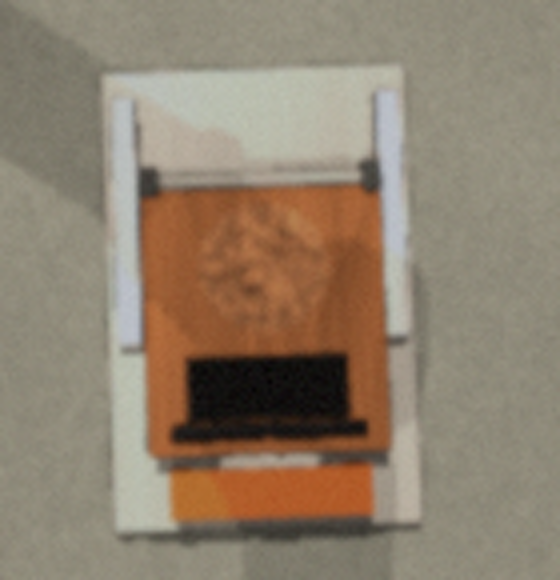

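The top view confirms the platform is level and home, with the tongue under the keeper and the cork at crop (265,267). Wrist and top views put the cork centre at about (0.568, -0.039). The jar is held (width 59.7 mm, 3 N weight), so I'll carry it over.

```bash
python3 -m crank '[{"claw":1,"travel":[-0.022,0.018,0],"yaw":0},{"claw":1,"travel":[-0.051,0.0415,0],"yaw":0},{"claw":1,"travel":[-0.08,0.065,0],"yaw":0},{"claw":1,"travel":[-0.109,0.0885,0],"yaw":0},{"claw":1,"travel":[-0.138,0.112,0],"yaw":0}]'
python3 -m crank '[{"claw":1,"travel":[-0.029,0.0235,0],"yaw":0},{"claw":1,"travel":[-0.058,0.047,0],"yaw":0},{"claw":1,"travel":[-0.087,0.0705,0],"yaw":0},{"claw":1,"travel":[-0.116,0.094,0],"yaw":0},{"claw":1,"travel":[-0.138,0.112,0],"yaw":0}]'
python3 -m crank '[{"claw":1,"travel":[-0.01,0.008,0],"yaw":0},{"claw":1,"travel":[-0.013,0.010,0],"yaw":0},{"claw":1,"travel":[-0.013,0.010,0],"yaw":0},{"claw":1,"travel":[-0.013,0.010,0],"yaw":0}]'
python3 - <<'E'
from h import *
from rig import r
s=r.observe();p=s['tcp_pos'];q=s['ee_rot'];a=2*np.arctan2(q[1],q[0]);d=np.array([.568,-.039])-p[:2]
print(p,q.round(4),s['wrist_force'],s['width'],'tool dx,dy',d@[np.cos(a),np.sin(a)],d@[np.sin(a),-np.cos(a)])
t=load("top1.npz");print(plane(t,336.25,196.75,.0765))
c=snap("wrist","w8")
P=cloud(c);H=hsv(c);M=(H[...,2]<70)&(P[...,2]>.21)&(P[...,2]<.27)
for b,st,ce in blobs(M,200):print(st,ce,P[b].mean(0).round(4),np.ptp(P[b][:,0]),np.ptp(P[b][:,1]))
E
```

```text
t: 15.58
tcp_pos: [0.5893, 0.1524, 0.1956]
ee_rot: [0.925, 0.38, -0.0, 0.0]
wrist_force: [0.3, -0.8, -1.6]
width: 0.0598
grip_force: 30.0
t: 16.0
tcp_pos: [0.5696, -0.0262, 0.1956]
ee_rot: [0.925, 0.379, -0.001, 0.001]
wrist_force: [0.4, -1.2, -3.2]
width: 0.0595
grip_force: 30.0
t: 16.33
tcp_pos: [0.5687, -0.0363, 0.1959]
ee_rot: [0.925, 0.381, 0.0, -0.001]
wrist_force: [0.6, 0.2, -2.9]
width: 0.0596
grip_force: 30.0
[ 0.56870499 -0.03629867  0.195933  ] [ 9.245e-01  3.811e-01  4.000e-04 -5.000e-04] [ 0.55702905  0.18528258 -2.90074405] 0.05956459134043186 tool dx,dy -0.002403820951183044 0.0014197988229691229
[ 0.5683812  -0.03823565  0.0765    ]
[  211   242   224    80 14096] [322.25560443 287.75439841] [ 0.5774 -0.0288  0.248 ] 0.06157272592038021 0.06069805300364077
[ 261  356  123   30 2609] [322.19624377 367.67957072] [ 0.5534 -0.0526  0.2536] 0.036442195154951174 0.03612051327278119
```

View pics/w8.png

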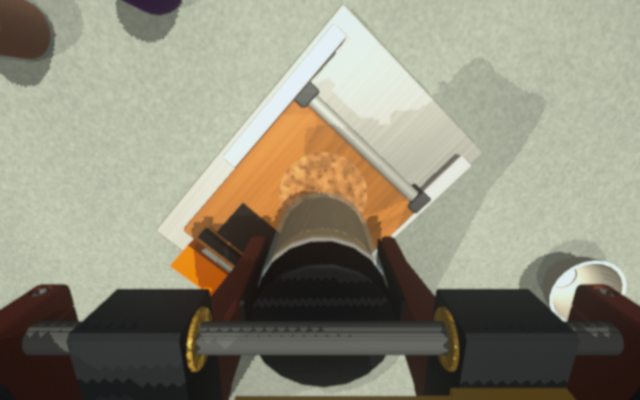

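The jar is held upright above the cork, which shows at (324,180) below it; the lid centre is about (320,313). I'll check the jar's centre in the grip from the lid outline.

Run:
```python
from h import *
c=load("w8.npz")
p=(plane(c,320,241,.2535)+plane(c,320,385,.2535))/2; l=plane(c,243,300,.2535);q=plane(c,398,300,.2535)
print(p,np.linalg.norm(plane(c,320,241,.2535)-plane(c,320,385,.2535)),(l+q)/2)
a=.7815;d=np.array([.568,-.0388])-p[:2];print('shift',d@[np.cos(a),np.sin(a)],d@[np.sin(a),-np.cos(a)])
```

```text
[ 0.56942977 -0.03548132  0.2535    ] 0.06476723516155615 [ 0.57543463 -0.02980398  0.2535    ]
shift -0.00335242604515137 0.0013487422612823328
```

```bash
python3 -m crank '[{"claw":1,"travel":[-0.003,0.0015,0.02],"yaw":0},{"claw":1,"travel":[-0.003,0.0015,0.04],"yaw":0},{"claw":1,"travel":[-0.003,0.0015,0.06],"yaw":0},{"claw":1,"travel":[-0.003,0.0015,0.075],"yaw":0},{"claw":1,"travel":[-0.003,0.0015,0.075],"yaw":0}]'
python3 -m crank '[{"claw":1,"travel":[0,0,0.001],"yaw":0},{"claw":1,"travel":[0,0,0.002],"yaw":0},{"claw":1,"travel":[0,0,0.003],"yaw":0},{"claw":1,"travel":[0,0,0.003],"yaw":0}]'
python3 -m crank '[{"claw":1,"travel":[0,0,0.001],"yaw":0},{"claw":1,"travel":[0,0,0.001],"yaw":0},{"claw":1,"travel":[0,0,0.001],"yaw":0}]'
```

```text
t: 16.8
tcp_pos: [0.5656, -0.0394, 0.1179]
ee_rot: [0.924, 0.382, -0.002, -0.002]
wrist_force: [-0.4, -0.0, -3.0]
width: 0.0596
grip_force: 30.0
t: 17.13
tcp_pos: [0.5683, -0.0413, 0.1187]
ee_rot: [0.925, 0.38, 0.001, 0.0]
wrist_force: [-0.0, -1.3, -3.1]
width: 0.0596
grip_force: 30.0
t: 17.38
tcp_pos: [0.5677, -0.0417, 0.117]
ee_rot: [0.925, 0.38, 0.0, 0.0]
wrist_force: [0.7, -0.2, -2.8]
width: 0.0596
grip_force: 30.0
```

```bash
python3 -m crank '[{"claw":1,"travel":[0.001,-0.001,0.0005],"yaw":0},{"claw":1,"travel":[0.002,-0.002,0.001],"yaw":0},{"claw":1,"travel":[0.002,-0.002,0.001],"yaw":0},{"claw":1,"travel":[0.002,-0.002,0.001],"yaw":0}]'
python3 -m crank '[{"claw":1,"travel":[0,0,0.001],"yaw":0},{"claw":1,"travel":[0,0,0.001],"yaw":0},{"claw":1,"travel":[0,0,0.001],"yaw":0}]'
python3 -m crank '[{"claw":1,"travel":[0,0,0.0005],"yaw":0},{"claw":1,"travel":[0,0,0.0005],"yaw":0},{"claw":1,"travel":[0,0,0.0005],"yaw":0}]'
```

```text
t: 17.72
tcp_pos: [0.5676, -0.0386, 0.1157]
ee_rot: [0.925, 0.38, -0.0, -0.0]
wrist_force: [0.7, -0.2, -2.9]
width: 0.0597
grip_force: 30.0
t: 17.97
tcp_pos: [0.5675, -0.0389, 0.1147]
ee_rot: [0.925, 0.38, -0.0, -0.0]
wrist_force: [-0.7, 0.8, -2.6]
width: 0.0594
grip_force: 30.0
t: 18.22
tcp_pos: [0.5676, -0.0389, 0.1143]
ee_rot: [0.925, 0.38, -0.0, 0.0]
wrist_force: [-0.1, -0.9, -2.5]
width: 0.0594
grip_force: 30.0
```

```bash
python3 -m crank '[{"claw":1,"travel":[0,0,0.0005],"yaw":0},{"claw":1,"travel":[0,0,0.0005],"yaw":0},{"claw":1,"travel":[0,0,0.0005],"yaw":0}]'
python3 -m crank '[{"claw":1,"travel":[0,0,0.0004],"yaw":0},{"claw":1,"travel":[0,0,0.0004],"yaw":0},{"claw":1,"travel":[0,0,0.0004],"yaw":0}]'
python3 -m crank '[{"claw":1,"travel":[0,0,0.0004],"yaw":0},{"claw":1,"travel":[0,0,0.0004],"yaw":0},{"claw":1,"travel":[0,0,0.0004],"yaw":0}]'
```

```text
t: 18.47
tcp_pos: [0.5677, -0.0388, 0.114]
ee_rot: [0.925, 0.38, 0.0, 0.0]
wrist_force: [0.3, -0.7, -0.9]
width: 0.0599
grip_force: 30.0
t: 18.72
tcp_pos: [0.5678, -0.0387, 0.1139]
ee_rot: [0.925, 0.38, 0.0, 0.0]
wrist_force: [-2.2, 0.1, 4.6]
width: 0.0596
grip_force: 30.0
t: 18.97
tcp_pos: [0.5678, -0.0387, 0.1138]
ee_rot: [0.925, 0.38, 0.0, 0.0]
wrist_force: [-2.4, -0.7, 8.5]
width: 0.0595
grip_force: 30.0
```

The jar is standing on the cork (contact at TCP z 0.114, as predicted). I'll ease the load, then open.

```bash
python3 -m crank '[{"claw":1,"travel":[0,0,-0.0007],"yaw":0},{"claw":1,"travel":[0,0,-0.0008],"yaw":0},{"claw":1,"travel":[0,0,-0.0008],"yaw":0}]'
python3 -m crank '[{"claw":0.28,"travel":[0,0,0],"yaw":0},{"claw":0.2,"travel":[0,0,0],"yaw":0},{"claw":0.1,"travel":[0,0,0],"yaw":0},{"claw":0,"travel":[0,0,0],"yaw":0},{"claw":0,"travel":[0,0,0],"yaw":0}]'
python3 -m crank '[{"claw":0,"travel":[0,0,0],"yaw":0},{"claw":0,"travel":[0,0,0],"yaw":0},{"claw":0,"travel":[0,0,0],"yaw":0}]'
```

```text
t: 19.22
tcp_pos: [0.5678, -0.0388, 0.1139]
ee_rot: [0.925, 0.38, 0.0, 0.0]
wrist_force: [-0.8, 0.7, 3.1]
width: 0.0594
grip_force: 30.0
t: 19.63
tcp_pos: [0.5676, -0.0388, 0.1137]
ee_rot: [0.925, 0.38, -0.0, -0.0]
wrist_force: [-0.1, -0.2, -0.4]
width: 0.0858
grip_force: 0.0
t: 19.88
tcp_pos: [0.5676, -0.0388, 0.1138]
ee_rot: [0.925, 0.38, 0.0, 0.0]
wrist_force: [0.6, 0.6, -0.2]
width: 0.0878
grip_force: 0.0
```

Rising straight up, then backing towards the robot for a clear check.

```bash
python3 -m crank '[{"claw":0,"travel":[0,0,-0.02],"yaw":0},{"claw":0,"travel":[0,0,-0.05],"yaw":0},{"claw":0,"travel":[0,0,-0.09],"yaw":0},{"claw":0,"travel":[0,0,-0.13],"yaw":0},{"claw":0,"travel":[0,0,-0.17],"yaw":0}]'
python3 -m crank '[{"claw":0,"travel":[-0.1,-0.1,-0.05],"yaw":0},{"claw":0,"travel":[-0.1,-0.1,-0.05],"yaw":0},{"claw":0,"travel":[-0.1,-0.1,-0.05],"yaw":0},{"claw":0,"travel":[-0.1,-0.1,-0.05],"yaw":0},{"claw":0,"travel":[-0.1,-0.1,-0.05],"yaw":0}]'
python3 - <<'E'
from h import *
c=snap("wrist","w9");t=snap("top","top2");s=snap("scene","sc2")
for n,k in(("w9",c),("top2",t)):
    P=cloud(k);M=(hsv(k)[...,2]<70)&(P[...,2]>.15)&(P[...,2]<.19)
    for b,st,ce in blobs(M,40):
        if abs(P[b].mean(0)[0]-.568)<.06:print(n,st,ce,P[b].mean(0).round(4))
a=cv2.resize(c['im'],(400,250)); b=cv2.resize(s['im'][130:280,160:480],(400,188)); e=cv2.resize(t['im'][100:300],(400,125))
cv2.imwrite("pics/end.png",np.vstack([a,b,e])[...,::-1])
E
```

```text
t: 20.3
tcp_pos: [0.5671, -0.0387, 0.2855]
ee_rot: [0.925, 0.38, -0.0, -0.0]
wrist_force: [0.6, -0.1, 0.1]
width: 0.0879
grip_force: 0.0
t: 20.72
tcp_pos: [0.4232, -0.038, 0.3357]
ee_rot: [0.925, 0.38, 0.0, 0.002]
wrist_force: [0.3, -0.7, 0.0]
width: 0.0879
grip_force: 0.0
w9 [ 397   49   63   62 2986] [427.44842599  79.73007368] [ 0.5642 -0.041   0.171 ]
top2 [327 182  25  26 525] [338.90285714 194.66857143] [ 0.5657 -0.0395  0.1713]
```

View pics/end.png

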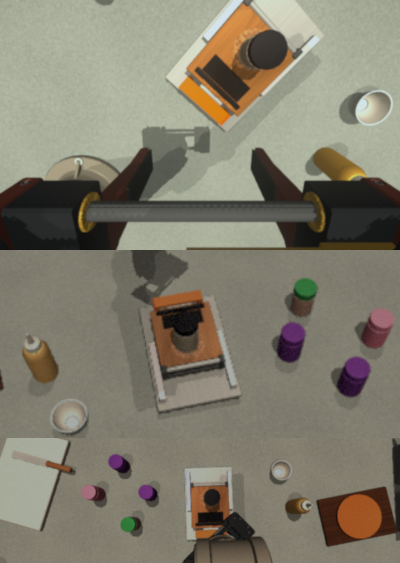

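The jar stands upright, lid top at z 0.171, centred within about 3 mm of the cork spot. The platform is locked under the keeper and everything else looks undisturbed. Handing in.

```bash
python3 -c "
from rig import r
print(r.sign_off())"
```

```text
the job is handed in; nothing more can be done
None
```

The job is handed in: the platform is locked level under the keeper, the black-lidded jar stands upright on the cork spot about 3 mm off centre, and the other items look unmoved in the final pictures; no verdict was returned.

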